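# Match the crimping former halves

## Task

The small red upper comb was left in the large blue base. Lift that crimping former out and seat it in the small red base, then seat the large blue upper comb in the large blue base, each with its fins between the base's fins, centred, ends flush, fully home and set down gently. Leave the post, spray bottle, saddle bow and tin standing where they are.

Things in the scene. Friction and masses are not known exactly. Their poses are not given: they have to be found in the camera images.
- large_base: Large blue lower comb, fixed to the bench: dark wood board 110 (own x) x 124 (y) x 12 mm, blue stripe on both 124 mm edges. 6 brass fins along x, 90 long, 8 thick, 20 mm between centres (5 slots 12 mm wide), centred, from the board top (z 12) to rounded crowns at z 40 mm. Origin: centre of underside; z up. Small top starts in its 3 middle slots.
- small_base: Small red lower comb, fixed to the bench: dark wood board 110 (own x) x 84 (y) x 12 mm, red stripe on both 84 mm edges. 4 brass fins along x, 90 long, 8 thick, 20 mm between centres (3 slots 12 mm wide), centred, from the board top (z 12) to rounded crowns at z 40 mm. Origin: centre of underside; z up. Empty at the start.
- large_top: Large blue upper comb, 0.45 kg: 5 fins down, along own x, 90 long, 8 thick, 20 mm between centres, rounded, z 0-30; brass plate 90 x 88 (y), z 30-38; blue grip block on top, centred, 70 (x) x 18 mm (y), z 38-80. Origin: centre of the fins' lower edges; z up. Same end for end. Starts on the bench on its fins. Home: origin 12 mm above its base's.
- small_top: Small red upper comb, 0.3 kg: 3 fins down, along own x, 90 long, 8 thick, 20 mm between centres, rounded, z 0-30; brass plate 90 x 48 (y), z 30-38; red grip block on top, centred, 70 (x) x 18 mm (y), z 38-80. Origin: centre of the fins' lower edges; z up. Same end for end. Starts home in the large base. Home: origin 12 mm above its base's.
- post: Bystander: turned dark wooden post, 220 mm tall, foot 80 mm across, loose and upright. Origin: centre of its underside.
- sprayer: Bystander: turquoise spray bottle with a pink head, 72 mm across and 191 mm tall, loose and upright; its head sticks out 42 mm to its own -x. Origin: centre of its underside.
- bow: Bystander: brass saddle bow (an arch), 50 mm (own x) by 134 mm (own y), 84 mm tall, loose, standing on its two feet. Origin: on the bench below the middle of the arch.
- tin: Bystander: yellow tin, 68 mm across, 85 mm tall, loose and upright. Origin: centre of its underside.
Mind the look-alikes: they are no part of the job. Leave any pink look-alike of the large_top alone. What is shaped like the small_top but orange is not meant.

How it is judged (in metres and radians):
On the way, in this order (a step that is already met when the one before it is completed fails the run):
1. the small upper comb is lifted out and clear of the large base (horizontal distance between small_top and large_base above 0.1 m), for 0.1 s.
2. the small upper comb is home in the small base (z of small_top in the frame of small_base between 0.009 and 0.0155 m and y of small_top in the frame of small_base between -0.005 and 0.005 m and x of small_top in the frame of small_base between -0.012 and 0.012 m and angle between the x axis of small_top and the x axis of small_base, either way round below 0.1 rad and angle between small_top's own z axis and vertical below 0.06 rad and linear speed of small_top below 0.02 m/s), for 0.2 s.
3. the large upper comb is home in the large base (z of large_top in the frame of large_base between 0.009 and 0.0155 m and y of large_top in the frame of large_base between -0.005 and 0.005 m and x of large_top in the frame of large_base between -0.012 and 0.012 m and angle between the x axis of large_top and the x axis of large_base, either way round below 0.1 rad and angle between large_top's own z axis and vertical below 0.06 rad and linear speed of large_top below 0.02 m/s), for 0.2 s.
At the end, for the whole second after the job is handed in: Each upper comb is at rest, released, in the base of its own size: fin edges within 3.5 mm of the board, within 5 mm of centre across the fins (every fin in its own slot), ends flush within 12 mm, level (all of step 2 and all of step 3); the robot touches nothing.
It fails at once if the wooden display post is moved more than 20 mm or tipped (distance of post from where it was at the start of the episode above 0.02 m or angle between post's own z axis and vertical above 0.3 rad).
It fails at once if the spray bottle is moved more than 20 mm or tipped (distance of sprayer from where it was at the start of the episode above 0.02 m or angle between sprayer's own z axis and vertical above 0.3 rad).
It fails at once if the brass saddle bow is moved more than 20 mm or tipped (distance of bow from where it was at the start of the episode above 0.02 m or angle between bow's own z axis and vertical above 0.3 rad).
It fails at once if the tin is moved more than 20 mm or tipped (distance of tin from where it was at the start of the episode above 0.02 m or angle between tin's own z axis and vertical above 0.3 rad).
It fails at once if an upper comb is dropped or pressed hard into a base (over 60 N) (contact force between any of small_top, large_top and large_base above 60 N or contact force between any of small_top, large_top and small_base above 60 N).
It also fails if it takes over 72 s, if anything falls off the work surface, if the arm or the gripper's body presses on something with over 40 N, if the wrist force passes 120 N, or if a joint passes its speed limit or range.

## Robot

A 7-joint arm with a two-finger parallel gripper is mounted at the origin on the work surface. World frame = base frame: x ahead of the robot, y to its left, z up, the work surface at z = 0. Lengths are in mm, angles in rad, forces in N, time in s.
With the tool pointing down it reaches from about 425 to 875 mm from the base axis. Payload 8.4 kg.
Tool frame: the origin (TCP) lies midway between the tips of the shut fingers; the grasp point (between the pads) lies 19 mm behind it; z points along the fingers, y is the direction in which the jaws open and shut (so a half turn about z gives the same grasp; the last joint's range is limited). The gripper opens to 85 mm and grips with 20 to 120 N. Pads are 22 mm wide; open, the fingers measure 114 mm over their backs; the gripper's body (76 mm by 85 mm) begins 54 mm behind the grasp point. The pads swing forward as they close: fully open they stand 13 mm farther back than shut.
Start: joints at [1.187, 0.333, 0.04, 1.465, -0.013, 1.343, -0.059], TCP at [182.606, -623.794, 231.308] pointing down, gripper open.
Joint ranges: [-2.58, 2.58], [-0.38, 2.09], [-1.3, 1.39], [0.25, 2.4], [-1.5, 4.64], [0.08, 2.09], [-2.65, 2.65]. Speed limits (rad/s): [2.22, 2.22, 2.79, 2.79, 3.14, 3.14, 3.14].

## Interface

Orientations are given as a rotation vector (axis times angle).
In Python, from cell import read_state, get_image, finish_job gives the robot as it stands.
- The arm moves only by the shell command python3 -m crank 'ROWS' [OPENING]. ROWS is JSON, a list of rows, each a list of 2 entries, a list of its own where there are three numbers: the shift along the tool's x, y, z in units of 60 mm (1.0 is 60 mm), then the turn, a rotation vector about the tool's x, y, z in rad. A call has 1 to 5 rows; each row shifts and turns the commanded pose from where the row before left it, along the tool's axes as they then stand; what a row does not reach is not made up. A row lasts 1/8 s, in which the tool goes at most 62.5 mm and 10.7 degrees, less where a joint would pass 70% of its speed; a pose out of reach is approached as far as the arm can. A call is refused whole if a number of a shift passes 1 or a number of a turn 0.188, either way. A call with a gripper value outside its range is refused whole. OPENING is the gripper command: -1 is fully open, 1 is shut, values between are in proportion, set as the call begins (- or left out, the last holds). The fingers move at their own pace and stop on an object; the grip force is fixed at half the most. Time passes only in rows, so rows that do not move let the fingers close. It gives the time, the measured TCP pose, the force and the opening at its end, in the units of the state.
- read_state(): the state, without advancing time (a new reading comes with each control period).
- get_image(name): name is "side" or "top" or "wrist"; returns a dict with "img" (480x640x3 uint8, red, green, blue), "fx", "fy", "cx", "cy" (pixels), "xyz" and "rotation" of the camera in the world; the wrist camera has in their place "mount" (4x4, takes a point from camera to tool coordinates, whose origin is the TCP and whose axes are the flange's). Camera axes: x right, y down, z forward; pixel columns grow to the right and rows downward; lengths in mm; the calibration is good to about 2 mm. A picture is of the moment at which its call begins: read the wrist's pose just before it. There is no depth.
- finish_job(): hands the job in, once; it reports no verdict.
The state is a dict: "t": time; "joint_pos": joint angles; "dq": joint speeds; "tau": joint torques, N m; "tcp_pos": TCP position; "tool_rot": TCP orientation; "wrist_force": force on the tool from outside, world axes, zero at the start; "torque": the same for the moment, N m; "gripper_width": opening from 0.0 (shut) to 1.0 (fully open).
Only numpy, scipy, OpenCV 4.12 (cv2) and the standard library are available. Lean on these libraries where they do the work, as an engineer would, in place of code of your own. Each camera call takes 0.05 s, during which the arm holds its last target. There are 200 camera calls.

## Working session

There is one attempt and no reset: what is moved stays moved. The work goes in short steps, Python scripts to look and compute and a shell command to move; the robot and the scene stay as the last step left them, time stands still between calls to the robot, and variables do not carry over. Pictures are saved under pics/ and viewed, about 8 in all and at most 12, crops included, and the job is handed in when it is done.

```bash
mkdir -p pics; ls
cat > h.py <<'E'
import numpy as np, cv2
from cell import read_state, get_image
from scipy.spatial.transform import Rotation as R
def cam(n):
    s=read_state(); g=get_image(n)
    if n=="wrist":
        T=np.eye(4);T[:3,:3]=R.from_rotvec(s["tool_rot"]).as_matrix();T[:3,3]=s["tcp_pos"]
        M=T@np.array(g["mount"]); g["xyz"]=M[:3,3]; g["rotation"]=M[:3,:3]
    return g
def ray(g,u,v,z):
    Rm=np.array(g["rotation"]); 
    if Rm.shape!=(3,3): Rm=R.from_rotvec(Rm).as_matrix()
    d=Rm@np.array([(u-g["cx"])/g["fx"],(v-g["cy"])/g["fy"],1.0]); o=np.array(g["xyz"])
    return o+d*(z-o[2])/d[2]
def save(g,p): cv2.imwrite(p,cv2.cvtColor(g["img"],cv2.COLOR_RGB2BGR))
E
python3 - <<'E'
from h import *
import pickle
for n in("top","side"):
    g=cam(n); save(g,f"pics/{n}0.png"); pickle.dump(g,open(f"{n}0.pkl","wb")); print(n,g["xyz"],g["rotation"],g["fx"])
print(read_state())
E
```

```text
pics
top [ 362.6462662    78.48514346 1090.2340426 ] [-2.05320377  2.1750985  -0.23105632] 546.5887225162775
side [ 65.47220395 571.4935035  943.88868326] [-1.06880546  2.52147717 -0.88043905] 467.7329303999716
{'t': 0.1, 'joint_pos': array([ 1.18678878,  0.33385458,  0.03986346,  1.46619973, -0.01341657,
        1.34330561, -0.05847862]), 'dq': array([ 4.15202832e-04, -1.43075213e-03, -7.69323468e-04, -1.81944105e-03,
       -1.48301600e-04,  1.66991905e-05,  4.34872826e-04]), 'tau': array([ 4.87582030e-03, -6.60018826e+01,  1.37068279e+00, -4.06467533e+01,
        1.72203756e-02,  8.96222336e-03,  4.63179958e-05]), 'tcp_pos': array([ 182.49977946, -623.4123468 ,  230.49253063]), 'tool_rot': array([-3.10833238e+00, -4.45672407e-01,  4.60133781e-04]), 'wrist_force': array([0.15404292, 0.2571361 , 0.35919402]), 'torque': array([0.02381182, 0.00658039, 0.01259527]), 'gripper_width': 0.9990458811503183}
```

View pics/top0.png

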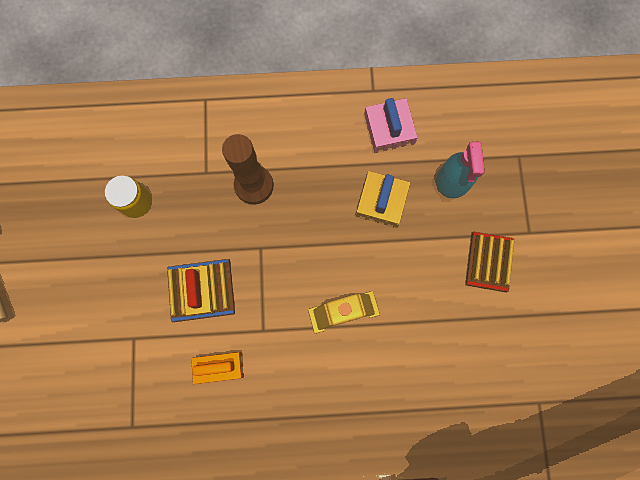

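View pics/side0.png

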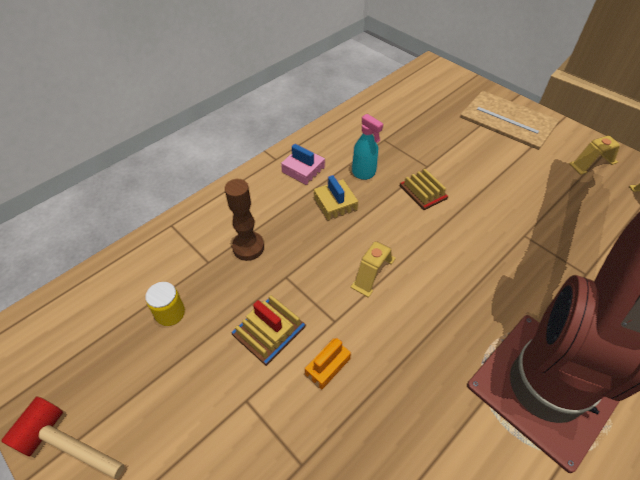

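The top view shows the blue base at (201,290) with the red grip at (193,288), the large blue comb at (384,198) and the red base at (491,262). The bow stands at (344,311), between the two bases, and the sprayer at (457,175), the post at (253,185) and the tin at (128,195). The pink comb is at (392,122) and the orange one at (217,367). The side view agrees.

Run:
```python
from h import *
import pickle
g=pickle.load(open("top0.pkl","rb")); hsv=cv2.cvtColor(g["img"],cv2.COLOR_RGB2HSV)
def m(c,box,z):
    H,S,V=cv2.split(hsv)
    k={'red':((H<6)|(H>174))&(S>180)&(V>70),'blue':(H>100)&(H<125)&(S>110)}[c].astype(np.uint8)
    b=np.zeros_like(k);x0,x1,y0,y1=box;b[y0:y1,x0:x1]=k[y0:y1,x0:x1]
    p=np.argwhere(b)[:,::-1]
    if len(p)<5: print(c,box,'none');return
    w=np.array([ray(g,u,v,z)[:2] for u,v in p],np.float32)
    r=cv2.minAreaRect(w); print(c,box,len(p),np.round(r[0],1),np.round(r[1],1),round(r[2],1))
m('red',(460,520,225,300),12)
m('blue',(160,240,250,325),12)
m('red',(160,240,250,325),80)
m('blue',(350,415,165,235),72)
for n,u,v,z in [('bow',344,310,84),('tin',121,191,85),('post',253,188,10),('postTop',238,148,220),('spr',457,180,60),('sprhead',475,160,175),('orange',212,368,80),('bowend',312,321,0),('bowend',376,303,0)]: print(n,ray(g,u,v,z).round())
```

```text
red (460, 520, 225, 300) 193 [ 510.9 -256.7] [ 79.5 107. ] 77.0
blue (160, 240, 250, 325) 296 [486.9 322.5] [106.8 117.6] 4.5
red (160, 240, 250, 325) 325 [484. 324.] [69.2 16.1] 4.3
blue (350, 415, 165, 235) 288 [646.4 -49.6] [16.4 75.5] 70.5
bow [426.  44.  84.]
tin [675. 454.  85.]
post [689. 212.  10.]
postTop [697. 209. 220.]
spr [ 668. -195.   60.]
sprhead [ 669. -200.  175.]
orange [337. 287.  80.]
bowend [414. 105.   0.]
bowend [441. -23.   0.]
```

```bash
cat >> h.py <<'E'
def to(x,y,z,yaw):
    """shift (units of 60mm) in present tool axes and turn about tool (tilt fix + z) to point down with tool x at yaw deg"""
    s=read_state(); Rm=R.from_rotvec(s["tool_rot"]).as_matrix()
    sh=Rm.T@(np.array([x,y,z])-s["tcp_pos"])/60
    a=np.radians(yaw);X=np.array([np.cos(a),np.sin(a),0]);Z=np.array([0,0,-1.]);Rd=np.c_[X,np.cross(Z,X),Z]
    print("shift",sh.round(3),"turn",R.from_matrix(Rm.T@Rd).as_rotvec().round(3),"tcp",np.round(s["tcp_pos"],1),"yaw",np.degrees(np.arctan2(Rm[1,0],Rm[0,0])).round(2),"F",np.round(s["wrist_force"],1),"w",round(s["gripper_width"],3),"t",s["t"])
E
python3 -m crank '[[[0.7,-0.43,-0.05],[0,0,0]],[[0.7,-0.43,-0.05],[0,0,0]],[[0.7,-0.43,-0.05],[0,0,0]],[[0.7,-0.43,-0.05],[0,0,0]],[[0.7,-0.43,-0.05],[0,0,0]]]' -0.1
python3 -m crank '[[[0.7,-0.43,-0.05],[0,0,0]],[[0.7,-0.43,-0.05],[0,0,0]],[[0.7,-0.43,-0.05],[0,0,0]],[[0.7,-0.43,-0.05],[0,0,0]],[[0.7,-0.43,-0.05],[0,0,0]]]'
python3 -m crank '[[[0,0,0],[0,0,0.17]],[[0,0,0],[0,0,0.17]],[[0,0,0],[0,0,0.17]],[[0,0,0],[0,0,0]],[[0,0,0],[0,0,0]]]'
python3 - <<'E'
from h import *
import pickle
to(511,-257,260,-13)
g=cam("wrist");save(g,"pics/w1.png");pickle.dump(g,open("w1.pkl","wb"));print(g["xyz"],g["mount"])
E
```

```text
t: 0.72
tcp_pos: [348.7, -439.5, 246.1]
tool_rot: [-3.109, -0.446, 0.0]
wrist_force: [1.2, -0.2, -0.5]
gripper_width: 0.547
t: 1.35
tcp_pos: [513.9, -256.9, 261.2]
tool_rot: [-3.11, -0.446, 0.001]
wrist_force: [0.6, -0.5, 0.4]
gripper_width: 0.549
t: 1.98
tcp_pos: [513.1, -258.1, 261.2]
tool_rot: [-3.122, 0.347, 0.0]
wrist_force: [0.0, -0.0, -0.1]
gripper_width: 0.551
shift [-0.039 -0.011  0.019] turn [-0.     0.     0.006] tcp [ 513.1 -258.1  261.2] yaw -12.68 F [ 0.  -0.  -0.1] w 0.551 t 1.975
[ 579.74950192 -273.61963806  402.70694764] [[ 2.24012966e-05 -9.62685076e-01 -2.70624175e-01  6.83470254e+01]
 [ 9.99999431e-01 -2.67030598e-04  1.03267809e-03  4.52640326e-01]
 [-1.06640872e-03 -2.70624045e-01  9.62684522e-01 -1.41572457e+02]
 [ 0.00000000e+00  0.00000000e+00  0.00000000e+00  1.00000000e+00]]
```

View pics/w1.png

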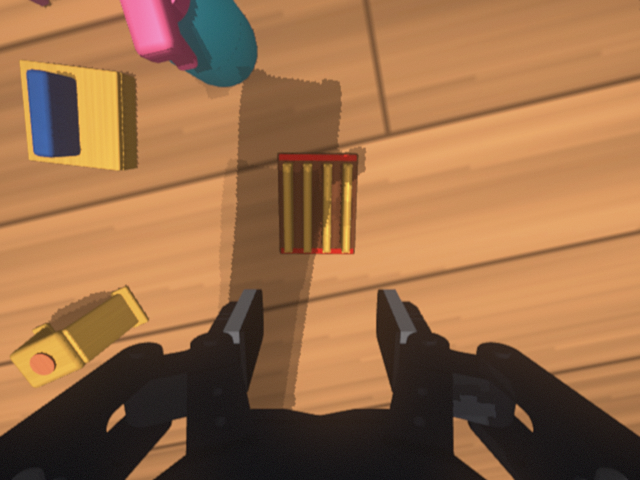

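The wrist view shows the red base at columns 278–357 and rows 153–254, nearly square to the tool. I measure it here, then drive to the blue base.

```bash
cat >> h.py <<'E'
def mask(g,lo,hi,box):
    h=cv2.cvtColor(g["img"],cv2.COLOR_RGB2HSV).astype(int); h[...,0]=(h[...,0]+8)%180
    k=np.all((h>=lo)&(h<=hi),2).astype(np.uint8)
    b=np.zeros_like(k);x0,x1,y0,y1=box;b[y0:y1,x0:x1]=k[y0:y1,x0:x1];return b
def rect(g,lo,hi,box,z,L):
    """rect of the mask; L: nominal (x,y) size; returns centre and yaw of own x"""
    p=np.argwhere(mask(g,lo,hi,box))[:,::-1]
    w=np.array([ray(g,u,v,z)[:2] for u,v in p],np.float32)
    (c,s,a)=cv2.minAreaRect(w)
    yaw=a if (s[0]>s[1])==(L[0]>L[1]) else a-90
    print(len(p),np.round(c,1),np.round(s,1),round((yaw+90)%180-90,2)); return c,yaw
RED=((0,180,70),(14,255,255));BLUE=((108,110,30),(133,255,255));BRASS=((24,100,110),(45,255,255))
E
python3 - <<'E'
from h import *
import pickle
g=pickle.load(open("w1.pkl","rb"))
rect(g,*RED,(260,370,140,265),12,(110,84))
rect(g,*BRASS,(275,362,150,260),40,(90,68))
rect(g,*BLUE,(0,100,60,170),80,(70,18))
to(486,320,260,4.4)
E
```

```text
727 [ 512.7 -256.6] [ 79.7 107.1] -13.05
2636 [ 514.4 -256.9] [67.5 88.6] -12.7
1628 [649.  -52.9] [16.  66.5] -19.29
shift [-2.563 -9.3    0.021] turn [-0.     0.    -0.299] tcp [ 513.1 -258.2  261.2] yaw -12.72 F [-0.6 -0.4  0.2] w 0.554 t 2.025
```

```bash
python3 -m crank '[[[-0.17,-0.62,0],[0,0,0]],[[-0.17,-0.62,0],[0,0,0]],[[-0.17,-0.62,0],[0,0,0]],[[-0.17,-0.62,0],[0,0,0]],[[-0.17,-0.62,0],[0,0,0]]]' >/dev/null
python3 -m crank '[[[-0.17,-0.62,0],[0,0,0]],[[-0.17,-0.62,0],[0,0,0]],[[-0.17,-0.62,0],[0,0,0]],[[-0.17,-0.62,0],[0,0,0]],[[-0.17,-0.62,0],[0,0,0]]]' >/dev/null
python3 -m crank '[[[-0.17,-0.62,0],[0,0,0]],[[-0.17,-0.62,0],[0,0,0]],[[-0.17,-0.62,0],[0,0,0]],[[-0.17,-0.62,0],[0,0,0]],[[-0.17,-0.62,0],[0,0,0]]]' >/dev/null
python3 -m crank '[[[0,0,0],[0,0,-0.15]],[[0,0,0],[0,0,-0.15]],[[0,0,0],[0,0,0]],[[0,0,0],[0,0,0]]]'
python3 - <<'E'
from h import *
import pickle
g=cam("wrist");save(g,"pics/w2.png");pickle.dump(g,open("w2.pkl","wb"))
rect(g,*BLUE,(180,460,80,340),12,(110,124))
rect(g,*RED,(180,460,80,340),92,(70,18))
to(486,323,160,4.4)
E
```

```text
t: 4.4
tcp_pos: [488.8, 319.7, 261.3]
tool_rot: [-3.139, -0.113, 0.0]
wrist_force: [0.2, 0.1, 0.0]
gripper_width: 0.549
514 [488.2 322.4] [105.7 117.8] 4.12
1415 [486.7 321.7] [69.7 15.5] 4.36
shift [-0.042 -0.059  1.689] turn [ 0.    -0.    -0.005] tcp [488.8 319.7 261.4] yaw 4.14 F [-0.3  0.   0.1] w 0.555 t 4.45
```

View pics/w2.png

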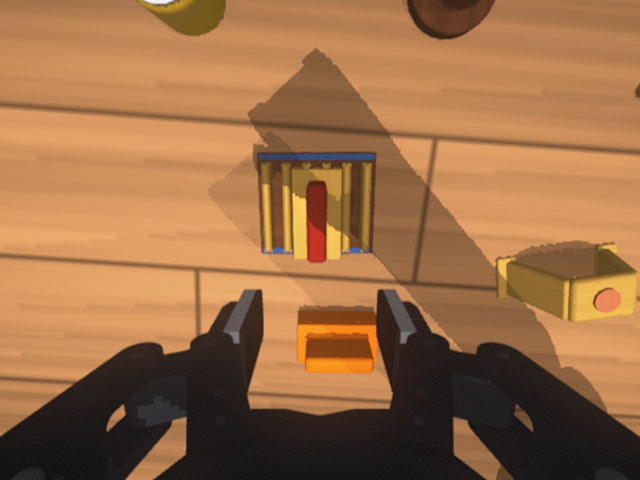

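The wrist view shows the red grip at about (317,221), centred in the blue base, and the gap between the fingers clears the orange comb. I descend and grip.

```bash
python3 -m crank '[[[-0.03,-0.04,0.6],[0,0,-0.004]],[[0,0,0.6],[0,0,0]],[[0,0,0.6],[0,0,0]],[[0,0,0.55],[0,0,0]],[[0,0,0.5],[0,0,0]]]'
python3 -m crank '[[[0,0,0.3],[0,0,0]],[[0,0,0.2],[0,0,0]],[[0,0,0],[0,0,0]],[[0,0,0],[0,0,0]]]'
python3 -m crank '[[[0,0,0],[0,0,0]],[[0,0,0],[0,0,0]],[[0,0,0],[0,0,0]],[[0,0,0],[0,0,0]],[[0,0,0],[0,0,0]]]' 1
python3 -m crank '[[[0,0,0],[0,0,0]],[[0,0,0],[0,0,0]],[[0,0,0],[0,0,0]]]'
```

```text
t: 5.08
tcp_pos: [486.7, 321.9, 89.2]
tool_rot: [3.139, 0.121, -0.0]
wrist_force: [0.3, -0.1, 0.8]
gripper_width: 0.553
t: 5.58
tcp_pos: [487.2, 322.6, 61.3]
tool_rot: [-3.138, -0.123, -0.002]
wrist_force: [0.9, 0.9, 0.1]
gripper_width: 0.553
t: 6.2
tcp_pos: [487.2, 322.5, 61.1]
tool_rot: [-3.139, -0.124, -0.002]
wrist_force: [0.1, -1.4, 6.6]
gripper_width: 0.2
t: 6.58
tcp_pos: [487.2, 322.4, 61.1]
tool_rot: [-3.139, -0.123, -0.002]
wrist_force: [0.1, -1.2, 5.8]
gripper_width: 0.201
```

```bash
python3 -m crank '[[[0,0,-0.1],[0,0,0]],[[0,0,-0.15],[0,0,0]],[[0,0,-0.2],[0,0,0]],[[0,0,-0.3],[0,0,0]],[[0,0,-0.4],[0,0,0]]]'
python3 -m crank '[[[0,0,-0.6],[0,0,0]],[[0,0,-0.6],[0,0,0]],[[0,0,-0.5],[0,0,0]],[[0,0,-0.3],[0,0,0]],[[0,0,0],[0,0,0]]]'
python3 - <<'E'
from h import *
g=cam("wrist");save(g,"pics/w3.png")
to(513.3,-256.8,250,-12.9)
E
```

```text
t: 7.2
tcp_pos: [486.6, 322.1, 130.6]
tool_rot: [3.139, 0.124, -0.0]
wrist_force: [0.5, 0.0, -2.4]
gripper_width: 0.204
t: 7.82
tcp_pos: [487.1, 322.6, 250.7]
tool_rot: [-3.138, -0.124, -0.003]
wrist_force: [0.5, -0.3, -3.1]
gripper_width: 0.202
shift [-0.317  9.653 -0.013] turn [-0.    -0.     0.304] tcp [486.7 322.1 249.2] yaw 4.51 F [ 0.1 -0.3 -3.2] w 0.202 t 7.875
```

View pics/w3.png

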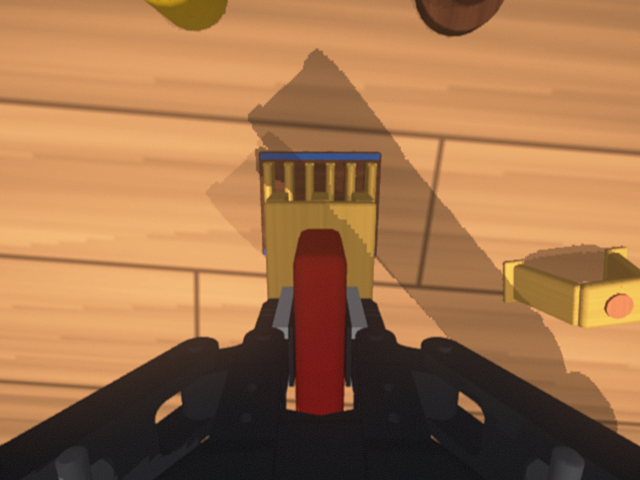

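The comb is held square, with the red grip centred at column 321. I carry it to the small base.

```bash
for i in 1; do python3 -m crank '[[[-0.02,0.6,0],[0,0,0]],[[-0.02,0.6,0],[0,0,0]],[[-0.02,0.6,0],[0,0,0]],[[-0.02,0.6,0],[0,0,0]],[[-0.02,0.6,0],[0,0,0]]]'; done >/dev/null
python3 -m crank '[[[-0.02,0.6,0],[0,0,0]],[[-0.02,0.6,0],[0,0,0]],[[-0.02,0.6,0],[0,0,0]],[[-0.02,0.6,0],[0,0,0]],[[-0.02,0.6,0],[0,0,0]]]' >/dev/null
python3 -m crank '[[[-0.02,0.6,0],[0,0,0]],[[-0.02,0.6,0],[0,0,0]],[[-0.02,0.6,0],[0,0,0]],[[-0.02,0.6,0],[0,0,0]],[[-0.02,0.6,0],[0,0,0]]]' >/dev/null
python3 -m crank '[[[0,0.4,0],[0,0,0.076]],[[0,0.2,0],[0,0,0.076]],[[0,0,0],[0,0,0.076]],[[0,0,0],[0,0,0.076]],[[0,0,0],[0,0,0]]]'
python3 - <<'E'
from h import *
to(513.3,-256.8,140,-12.9)
E
```

```text
t: 10.38
tcp_pos: [512.6, -253.3, 247.7]
tool_rot: [-3.121, 0.352, 0.004]
wrist_force: [-0.4, -0.6, -3.1]
gripper_width: 0.202
shift [0.029 0.056 1.795] turn [-0.001  0.002  0.   ] tcp [ 512.6 -253.3  247.7] yaw -12.87 F [-0.4 -0.6 -3.1] w 0.202 t 10.375
```

```bash
python3 -m crank '[[[0.03,0.06,0.5],[0,0,0]],[[0,0,0.5],[0,0,0]],[[0,0,0.45],[0,0,0]],[[0,0,0.35],[0,0,0]],[[0,0,0],[0,0,0]]]'
python3 - <<'E'
from h import *
import pickle
g=cam("wrist");save(g,"pics/w4.png");pickle.dump(g,open("w4.pkl","wb"))
to(513.3,-256.8,110,-12.9)
E
```

```text
t: 11.0
tcp_pos: [512.6, -256.8, 139.0]
tool_rot: [-3.12, 0.35, 0.007]
wrist_force: [0.3, 0.0, -2.2]
gripper_width: 0.203
shift [-0.004 -0.004  0.509] turn [-0.001  0.002  0.001] tcp [ 513.5 -257.1  140.6] yaw -12.83 F [ 0.2  0.8 -1.5] w 0.2 t 11.05
```

View pics/w4.png

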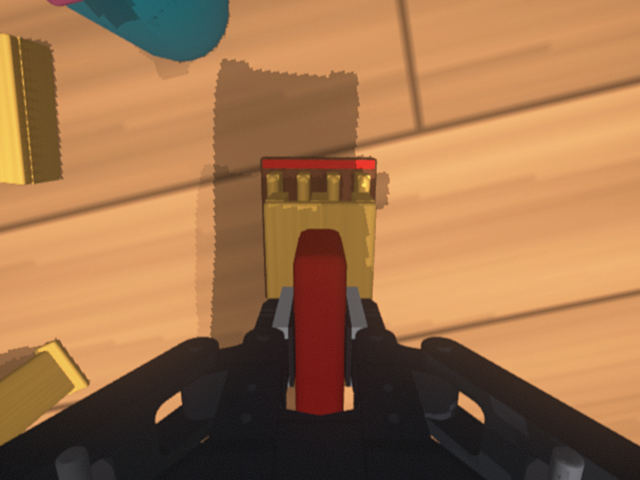

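The view shows the comb's plate at columns 263–376 directly above the base, whose stripe spans 261–377 and whose fins are at about 274, 303, 333 and 364. I check the lateral offset numerically.

Run:
```python
from h import *
import pickle
g=pickle.load(open("w4.pkl","rb"));s=read_state();Rm=R.from_rotvec(s["tool_rot"]).as_matrix()
r=mask(g,*RED,(250,390,150,172)); c=[np.flatnonzero(r[v])[[0,-1]] for v in (160,163,166)];print(c)
f=mask(g,*BRASS,(262,378,180,190));n,_,st,ce=cv2.connectedComponentsWithStats(f);print(ce[st[:,4]>20].round(1))
for a in c:
  print((Rm.T@(ray(g,a.mean(),162,12)-s["tcp_pos"])).round(2))
for a in ce[1:][st[1:,4]>20]: print((Rm.T@(ray(g,a[0],a[1],40)-s["tcp_pos"])).round(2))
p=mask(g,*BRASS,(250,390,203,230));a=[np.flatnonzero(p[v])[[0,-1]].mean() for v in (208,216,224)];print(a,[(Rm.T@(ray(g,u,v,129)-s["tcp_pos"]))[1].round(2) for u,v in zip(a,(208,216,224))])
```

```text
[array([262, 374]), array([262, 374]), array([262, 374])]
[[319.5 239.6]
 [272.4 184.5]
 [302.9 184.4]
 [333.1 184.4]
 [363.4 184.4]]
[ 50.75  -0.49 128.45]
[ 50.75  -0.49 128.45]
[ 50.75  -0.49 128.45]
[ 38.22 -29.98 100.49]
[ 38.29 -10.2  100.48]
[ 38.32   9.34 100.47]
[ 38.35  29.03 100.46]
[np.float64(320.0), np.float64(319.5), np.float64(319.5)] [np.float64(0.69), np.float64(0.49), np.float64(0.49)]
```

```bash
python3 -m crank '[[[0,-0.015,0.2],[0,0,0]],[[0,0,0.25],[0,0,0]],[[0,0,0.25],[0,0,0]],[[0,0,0.2],[0,0,0]],[[0,0,0],[0,0,0]]]'
python3 -m crank '[[[0,0,0.08],[0,0,0]],[[0,0,0.08],[0,0,0]],[[0,0,0.06],[0,0,0]],[[0,0,0],[0,0,0]]]'
```

```text
t: 11.68
tcp_pos: [513.6, -256.2, 85.9]
tool_rot: [-3.121, 0.353, 0.003]
wrist_force: [-0.3, -0.2, -1.9]
gripper_width: 0.203
t: 12.18
tcp_pos: [514.2, -256.5, 73.9]
tool_rot: [-3.122, 0.353, 0.001]
wrist_force: [-0.0, -0.7, -3.0]
gripper_width: 0.201
```

The fins are inside the slots (bottom at about 25 mm) with no contact force, so I ease down.

```bash
python3 -m crank '[[[0,0,0.06],[0,0,0]],[[0,0,0.05],[0,0,0]],[[0,0,0.04],[0,0,0]],[[0,0,0.02],[0,0,0]],[[0,0,0],[0,0,0]]]'
python3 -m crank '[[[0,0,0.015],[0,0,0]],[[0,0,0.01],[0,0,0]],[[0,0,0],[0,0,0]]]'
```

```text
t: 12.8
tcp_pos: [514.3, -256.5, 63.8]
tool_rot: [-3.122, 0.353, 0.0]
wrist_force: [-0.2, 0.4, -3.1]
gripper_width: 0.201
t: 13.18
tcp_pos: [514.3, -256.5, 62.4]
tool_rot: [-3.122, 0.353, 0.0]
wrist_force: [0.1, -0.5, -2.2]
gripper_width: 0.2
```

```bash
python3 -m crank '[[[0,0,0.01],[0,0,0]],[[0,0,0.008],[0,0,0]],[[0,0,0],[0,0,0]]]'
python3 -m crank '[[[0,0,0.008],[0,0,0]],[[0,0,0],[0,0,0]]]'
```

```text
t: 13.55
tcp_pos: [514.3, -256.5, 61.3]
tool_rot: [-3.122, 0.353, 0.0]
wrist_force: [-0.5, -0.7, -3.3]
gripper_width: 0.202
t: 13.8
tcp_pos: [514.4, -256.5, 61.2]
tool_rot: [3.122, -0.353, 0.0]
wrist_force: [-2.1, 0.5, 2.2]
gripper_width: 0.202
```

Contact is felt (Fz changed from −3 to +2). I release and retreat.

```bash
python3 -m crank '[[[0,0,0],[0,0,0]],[[0,0,0],[0,0,0]],[[0,0,0],[0,0,0]],[[0,0,0],[0,0,0]]]' -0.1
python3 -m crank '[[[0,0,-0.2],[0,0,0]],[[0,0,-0.5],[0,0,0]],[[0,0,-0.7],[0,0,0]],[[0,0,-0.8],[0,0,0]],[[0,0,-0.8],[0,0,0]]]'
python3 -m crank '[[[0,0,-0.3],[0,0,0]],[[0,0,0],[0,0,0]],[[0,0,0],[0,0,0]]]'
python3 - <<'E'
from h import *
import pickle
g=cam("wrist");save(g,"pics/w5.png");pickle.dump(g,open("w5.pkl","wb"))
rect(g,*RED,(290,345,150,290),92,(70,18))
to(648.5,-52.5,240,-19.4)
E
```

```text
t: 14.3
tcp_pos: [514.4, -256.6, 60.9]
tool_rot: [-3.122, 0.353, -0.0]
wrist_force: [0.3, -0.6, -0.3]
gripper_width: 0.55
t: 14.92
tcp_pos: [514.2, -256.4, 243.4]
tool_rot: [3.121, -0.353, 0.001]
wrist_force: [0.8, -0.3, -1.2]
gripper_width: 0.551
t: 15.3
tcp_pos: [513.6, -256.3, 257.2]
tool_rot: [-3.121, 0.353, 0.004]
wrist_force: [0.4, 0.5, -0.1]
gripper_width: 0.549
1820 [ 524.6 -257.5] [43.8 89.4] -12.91
shift [ 1.435 -3.812  0.282] turn [-0.001  0.003  0.113] tcp [ 513.6 -256.3  257. ] yaw -12.9 F [ 0.2  0.  -0.5] w 0.553 t 15.35
```

View pics/w5.png

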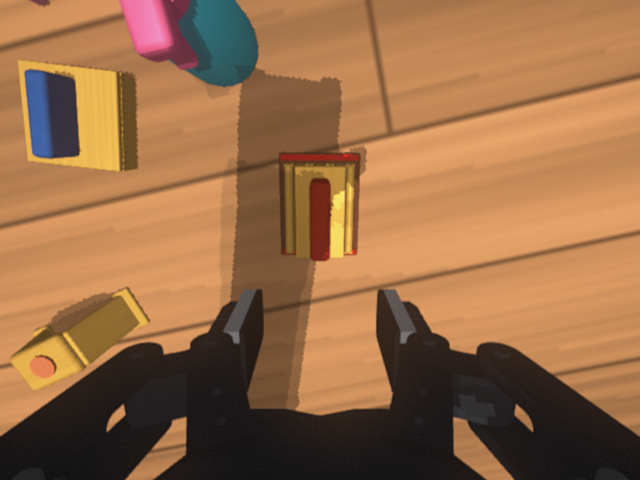

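The red comb is seated between the outer fins of the red base at (319,218), looking as it did in the blue base. Next is the large comb.

```bash
python3 -m crank '[[[0.2,-0.54,0],[0,0,0]],[[0.2,-0.54,0],[0,0,0]],[[0.2,-0.54,0],[0,0,0]],[[0.2,-0.54,0],[0,0,0]],[[0.2,-0.54,0],[0,0,0]]]' >/dev/null
python3 -m crank '[[[0.2,-0.54,0],[0,0,0]],[[0.23,-0.57,0],[0,0,0]],[[0,0,0],[0,0,0.113]],[[0,0,0],[0,0,0]],[[0,0,0],[0,0,0]]]'
python3 - <<'E'
from h import *
import pickle
g=cam("wrist");pickle.dump(g,open("w6.pkl","wb"));save(g,"pics/w6.png")
c,y=rect(g,*BLUE,(250,390,120,300),80,(70,18))
to(*c,120,y)
E
```

```text
t: 16.6
tcp_pos: [648.6, -53.6, 258.0]
tool_rot: [3.097, -0.526, -0.002]
wrist_force: [0.1, -0.1, -0.3]
gripper_width: 0.549
1185 [651.4 -50.8] [14.7 65.7] -19.85
shift [ 0.029 -0.061  2.305] turn [0.    0.001 0.009] tcp [648.7 -53.6 258.3] yaw -19.32 F [-0.3 -0.3 -0.7] w 0.554 t 16.65
```

```bash
python3 -m crank '[[[0.01,-0.04,0.65],[0,0,0.009]],[[0,0,0.65],[0,0,0]],[[0,0,0.65],[0,0,0]],[[0,0,0.6],[0,0,0]],[[0,0,0.5],[0,0,0]]]'
python3 -m crank '[[[0,0,0.27],[0,0,0]],[[0,0,0.15],[0,0,0]],[[0,0,0],[0,0,0]]]'
python3 -m crank '[[[0,0,0],[0,0,0]],[[0,0,0],[0,0,0]],[[0,0,0],[0,0,0]],[[0,0,0],[0,0,0]],[[0,0,0],[0,0,0]]]' 1
python3 -m crank '[[[0,0,0],[0,0,0]],[[0,0,0],[0,0,0]]]'
```

```text
t: 17.27
tcp_pos: [649.7, -51.6, 74.3]
tool_rot: [3.094, -0.542, -0.001]
wrist_force: [0.1, 0.8, 0.2]
gripper_width: 0.553
t: 17.65
tcp_pos: [650.5, -50.9, 50.9]
tool_rot: [-3.094, 0.543, -0.0]
wrist_force: [0.0, 0.1, 0.1]
gripper_width: 0.553
t: 18.27
tcp_pos: [651.2, -50.7, 51.8]
tool_rot: [-3.094, 0.543, -0.003]
wrist_force: [-0.0, 1.3, 5.4]
gripper_width: 0.198
t: 18.52
tcp_pos: [651.2, -50.7, 51.9]
tool_rot: [-3.094, 0.543, -0.003]
wrist_force: [-1.7, 0.3, 5.5]
gripper_width: 0.201
```

```bash
python3 -m crank '[[[0,0,-0.1],[0,0,0]],[[0,0,-0.3],[0,0,0]],[[0,0,-0.5],[0,0,0]],[[0,0,-0.7],[0,0,0]],[[0,0,-0.7],[0,0,0]]]'
python3 -m crank '[[[0,0,-0.6],[0,0,0]],[[0,0,-0.4],[0,0,0]],[[0,0,0],[0,0,0]]]'
python3 - <<'E'
from h import *
to(487.2,322.5,250,4.5)
E
```

```text
t: 19.15
tcp_pos: [650.0, -50.8, 190.7]
tool_rot: [-3.094, 0.542, 0.0]
wrist_force: [0.9, 0.1, -4.0]
gripper_width: 0.199
t: 19.52
tcp_pos: [651.2, -50.7, 251.5]
tool_rot: [-3.094, 0.542, -0.006]
wrist_force: [0.5, 0.2, -5.0]
gripper_width: 0.2
shift [-4.687 -4.918  0.012] turn [-0.    -0.004 -0.426] tcp [651.2 -50.7 251.5] yaw -19.89 F [ 0.5  0.2 -5. ] w 0.2 t 19.525
```

```bash
python3 -m crank '[[[-0.4,-0.4,0],[0,0,0]],[[-0.43,-0.45,0],[0,0,0]],[[-0.43,-0.45,0],[0,0,0]],[[-0.43,-0.45,0],[0,0,0]],[[-0.43,-0.45,0],[0,0,0]]]' >/dev/null
python3 -m crank '[[[-0.43,-0.45,0],[0,0,0]],[[-0.43,-0.45,0],[0,0,0]],[[-0.43,-0.45,0],[0,0,0]],[[-0.43,-0.45,0],[0,0,0]],[[-0.43,-0.45,0],[0,0,0]]]' >/dev/null
python3 -m crank '[[[-0.41,-0.46,0],[0,0,0]],[[0,0,0],[0,0,-0.142]],[[0,0,0],[0,0,-0.142]],[[0,0,0],[0,0,-0.142]],[[0,0,0],[0,0,0]]]'
python3 - <<'E'
from h import *
to(487.2,322.5,140,4.5)
E
```

```text
t: 21.4
tcp_pos: [486.3, 320.8, 247.4]
tool_rot: [3.138, 0.123, -0.003]
wrist_force: [-0.2, 0.2, -4.5]
gripper_width: 0.2
shift [ 0.021 -0.029  1.79 ] turn [ 0.001  0.002 -0.   ] tcp [486.3 320.8 247.4] yaw 4.47 F [-0.2  0.2 -4.5] w 0.2 t 21.4
```

```bash
python3 -m crank '[[[0.02,-0.03,0.5],[0,0,0]],[[0,0,0.5],[0,0,0]],[[0,0,0.45],[0,0,0]],[[0,0,0.34],[0,0,0]],[[0,0,0],[0,0,0]]]'
python3 -m crank '[[[0,0,0],[0,0,0]]]'
python3 - <<'E'
from h import *
g=cam("wrist");save(g,"pics/w7.png")
s=read_state();Rm=R.from_rotvec(s["tool_rot"]).as_matrix()
L=lambda u,v,z:(Rm.T@(ray(g,u,v,z)-s["tcp_pos"])).round(2)
f=mask(g,*BRASS,(230,410,181,190));n,_,st,ce=cv2.connectedComponentsWithStats(f)
for a,t in zip(ce[1:],st[1:]):
  if t[4]>15: print(a.round(1),t[2:],L(*a,40))
r=mask(g,*BLUE,(220,420,140,178))
for v in (158,162,166):
  q=np.flatnonzero(r[v]); 
  if len(q): print(v,q[[0,-1]],L(q[[0,-1]].mean(),v,12))
p=mask(g,*BRASS,(220,420,206,230))
for v in (210,218,226):
  q=np.flatnonzero(p[v])[[0,-1]]; print(v,q,L(q.mean(),v,s["tcp_pos"][2]-11))
to(487.2,322.5,110,4.5)
E
```

```text
t: 22.02
tcp_pos: [486.7, 321.9, 139.1]
tool_rot: [3.137, 0.119, -0.006]
wrist_force: [0.1, -0.9, -5.1]
gripper_width: 0.201
t: 22.15
tcp_pos: [488.1, 323.2, 141.9]
tool_rot: [-3.139, -0.121, -0.001]
wrist_force: [-0.4, -0.0, -4.0]
gripper_width: 0.197
[245.2 185. ] [ 13   9 113] [ 38.24 -47.9  102.39]
[275.6 185.1] [ 14   9 110] [ 38.2  -27.94 102.38]
[305.3 185.1] [ 12   9 104] [ 38.2   -8.47 102.36]
[335. 185.] [ 13   9 101] [ 38.27  11.04 102.35]
[364.4 185.1] [ 17   9 112] [ 38.14  30.37 102.33]
[395.2 185.1] [ 17   9 119] [ 38.15  50.57 102.32]
162 [239 402] [ 51.29   1.63 130.37]
166 [238 402] [ 48.47   1.27 130.37]
210 [220 419] [39.02  0.72 11.05]
218 [220 419] [35.61  0.72 11.04]
226 [220 419] [32.16  0.72 11.04]
shift [-0.021  0.014  0.538] turn [-0.001 -0.001 -0.001] tcp [488.3 323.4 142.3] yaw 4.44 F [-0.1  1.  -3.5] w 0.2 t 22.2
```

View pics/w7.png

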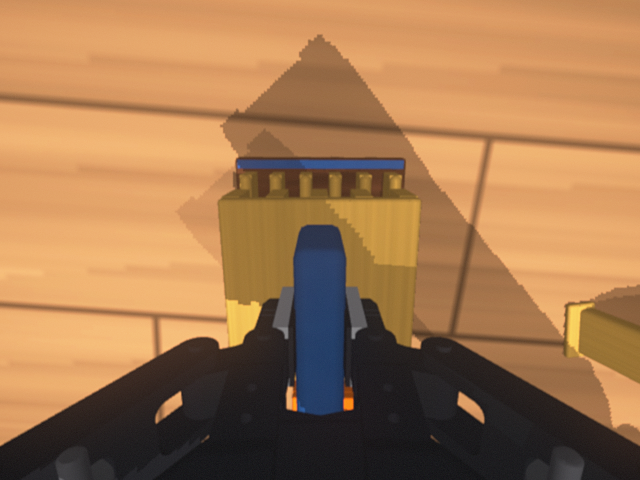

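The large comb's plate is above the base, which shows its stripe at 238–402 and six fins at 245–395. The fins put the base centre about 0.8 mm along +tool y from the comb, which agrees with the pose taken when I gripped the red comb.

```bash
python3 -m crank '[[[-0.02,0.014,0.2],[0,0,0]],[[0,0,0.25],[0,0,0]],[[0,0,0.25],[0,0,0]],[[0,0,0.15],[0,0,0]],[[0,0,0],[0,0,0]]]'
python3 -m crank '[[[0,0,0.06],[0,0,0]],[[0,0,0.06],[0,0,0]],[[0,0,0.04],[0,0,0]],[[0,0,0],[0,0,0]]]'
```

```text
t: 22.82
tcp_pos: [486.3, 321.8, 89.2]
tool_rot: [3.138, 0.124, -0.003]
wrist_force: [0.5, 1.5, -5.0]
gripper_width: 0.198
t: 23.32
tcp_pos: [486.7, 322.1, 80.5]
tool_rot: [3.139, 0.124, -0.0]
wrist_force: [0.5, 0.1, -5.3]
gripper_width: 0.201
```

```bash
python3 -m crank '[[[0,0,0.07],[0,0,0]],[[0,0,0.07],[0,0,0]],[[0,0,0.05],[0,0,0]],[[0,0,0.04],[0,0,0]],[[0,0,0],[0,0,0]]]'
python3 -m crank '[[[0,0,0.01],[0,0,0]],[[0,0,0.01],[0,0,0]],[[0,0,0],[0,0,0]]]'
```

```text
t: 23.95
tcp_pos: [486.7, 322.0, 66.6]
tool_rot: [3.139, 0.124, -0.001]
wrist_force: [0.4, 0.3, -4.7]
gripper_width: 0.2
t: 24.32
tcp_pos: [486.8, 322.1, 65.7]
tool_rot: [-3.139, -0.124, -0.0]
wrist_force: [-0.2, 0.6, -3.8]
gripper_width: 0.198
```

```bash
python3 -m crank '[[[0,0,0.012],[0,0,0]],[[0,0,0.01],[0,0,0]],[[0,0,0],[0,0,0]]]'
python3 -m crank '[[[0,0,0.01],[0,0,0]],[[0,0,0],[0,0,0]]]'
```

```text
t: 24.7
tcp_pos: [486.7, 322.1, 64.3]
tool_rot: [3.139, 0.124, -0.0]
wrist_force: [0.1, 0.0, -4.5]
gripper_width: 0.198
t: 24.95
tcp_pos: [486.8, 322.2, 63.9]
tool_rot: [-3.139, -0.124, -0.0]
wrist_force: [-0.6, -0.4, -3.6]
gripper_width: 0.199
```

```bash
python3 -m crank '[[[0,0,0.006],[0,0,0]],[[0,0,0],[0,0,0]]]'
python3 -m crank '[[[0,0,0.006],[0,0,0]],[[0,0,0],[0,0,0]]]'
```

```text
t: 25.2
tcp_pos: [486.8, 322.2, 63.8]
tool_rot: [-3.139, -0.124, -0.0]
wrist_force: [-3.0, -2.0, 3.8]
gripper_width: 0.198
t: 25.45
tcp_pos: [486.8, 322.3, 63.8]
tool_rot: [-3.139, -0.124, -0.001]
wrist_force: [-5.0, -2.7, 6.8]
gripper_width: 0.197
```

The comb touched down at z 63.8 as predicted (63.9). I release, retreat and check.

```bash
python3 -m crank '[[[0,0,0],[0,0,0]],[[0,0,0],[0,0,0]],[[0,0,0],[0,0,0]],[[0,0,0],[0,0,0]]]' -0.1
python3 -m crank '[[[0,0,-0.2],[0,0,0]],[[0,0,-0.5],[0,0,0]],[[0,0,-0.7],[0,0,0]],[[0,0,-0.8],[0,0,0]],[[0,0,-0.8],[0,0,0]]]'
python3 -m crank '[[[0,0,-0.3],[0,0,0]],[[0,0,0],[0,0,0]],[[0,0,0],[0,0,0]]]'
python3 - <<'E'
from h import *
g=cam("wrist");save(g,"pics/w8.png");t=cam("top")
c=cv2.hconcat([g["img"][100:320,200:440],cv2.resize(t["img"][90:340,90:530],None,fx=1,fy=.88)[:220]]);cv2.imwrite("pics/end.png",c[...,::-1])
rect(g,*BLUE,(300,340,170,275),92,(70,18))
s=read_state();print(s["t"],s["wrist_force"].round(1),s["gripper_width"])
E
```

```text
t: 25.95
tcp_pos: [486.8, 322.1, 62.9]
tool_rot: [-3.139, -0.124, 0.0]
wrist_force: [0.2, 0.6, 0.1]
gripper_width: 0.548
t: 26.58
tcp_pos: [486.6, 322.1, 245.6]
tool_rot: [-3.139, -0.124, -0.001]
wrist_force: [0.9, -0.2, -0.3]
gripper_width: 0.551
t: 26.95
tcp_pos: [486.2, 321.6, 259.4]
tool_rot: [3.138, 0.124, -0.003]
wrist_force: [-0.4, -0.3, -0.3]
gripper_width: 0.546
474 [486.2 321.5] [65.5 14.9] 4.48
27.05 [ 0.4 -0.   0.7] 0.55030036652156
```

View pics/end.png

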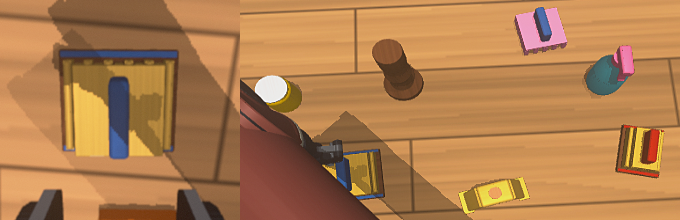

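The end view shows the large comb centred between the outer fins, and the bystanders standing. In the top view the red comb looks shifted right, and I check whether that is only parallax.

Run:
```python
from h import *
import pickle
t=cam("top"); k=mask(t,*RED,(460,525,225,305)); n,_,st,ce=cv2.connectedComponentsWithStats(k)
i=[j for j in range(1,n) if st[j,4]>40]
for j in i: print(st[j],ce[j].round(1),ray(t,*ce[j],85).round(1))
g=pickle.load(open("w5.pkl","rb"))
rect(g,*RED,(300,340,175,250),92,(70,18))
o=pickle.load(open("top0.pkl","rb"))["img"].astype(int); d=np.abs(t["img"].astype(int)-o).sum(2)
for nm,(a,b,c,e) in dict(tin=(100,155,170,220),post=(220,275,130,205),spr=(432,490,138,200),bow=(305,382,288,335)).items(): print(nm,(d[c:e,a:b]>60).mean().round(3))
```

```text
[497 237  13  37 326] [503. 255.] [ 510.5 -258.4   85. ]
[468 281  41  10 126] [487.6 285.7] [ 455.2 -223.1   85. ]
1262 [ 518.8 -258.4] [15.8 60.3] -12.5
tin 0.183
post 0.019
spr 0.012
bow 0.041
```

```bash
python3 -c "
from cell import finish_job; print(finish_job())"
```

```text
the job is handed in; nothing more can be done
None
```

I lifted the small red comb out of the large blue base and seated it in the small red base. Then I seated the large blue comb in the large blue base. Both are released, and I handed the job in at about 27 s; it reports no verdict.

- **Seating heights:** each comb touched down within about 0.1 mm of the tool height expected for fully home. The wrist force stayed under about 9 N at every reading.
- **Small comb position:** its grip measured within about 3 mm of the small base's centre. A last top view made it look shifted to one side, but the numbers showed that was parallax. A second grip measurement, from a clipped wrist picture, read about 5 mm off along the fins.
- **Large comb position:** its grip measured within about 2 mm of the large base's centre.
- **Bystanders:** the post, sprayer and bow regions changed little between the first and last top pictures. The tin region changed in 18% of its pixels. I put that down to the arm and its shadow nearby, as the tin stands in the same place in the picture.
- **End state:** the gripper was open and about 165 mm above the large comb, with no contact force.

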